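# Collect finished slide cassettes from the stainer's catch tray and close the carrier

## Task

The slide stainer has delivered three sealed cassettes into its catch tray. Take the two violet-ended ones and set them down, not drop them, in the white carrier box, one in each compartment, lying flat with the label up; then shut the carrier's blue lid fully. The red-ended cassette is due for a rerun: leave it where it lies, and do not disturb the slide box, stopwatch and pencil lying on the bench.

Things in the scene. Friction and masses are not known exactly. Their poses are not given: they have to be found in the camera images.
- stainer: white bench-top slide stainer with a low aluminium catch tray in front of it, one rigid fixed unit. Origin: underside of the tray's centre, on the bench. Tray 290 (x) x 150 (y) mm, floor 4 thick, lip 14 high; the cassettes lie side by side across it in a row along x. On the +y side a steel chute (60 high at most) rises from y = 72 to the housing, which begins at y = 157 and is 270 high, 380 wide
- cassette_a: flat sealed slide cassette, 76 long (its x) x 30 wide (its y) x 24 high, about 60 g; white with a violet end (+x end, 28 long) and a violet stripe on the paper label on top. Origin: centre of its underside; z is up when it lies label up. Lies on the tray floor, its long side about along the stainer's y; to be collected
- cassette_b: flat sealed slide cassette, 76 long (its x) x 30 wide (its y) x 24 high, about 60 g; white with a violet end (+x end, 28 long) and a violet stripe on the paper label on top. Origin: centre of its underside; z is up when it lies label up. The same as cassette_a; to be collected
- rerun: flat sealed slide cassette, 76 long (its x) x 30 wide (its y) x 24 high, about 60 g; white with a red end (+x end, 28 long) and a red stripe on the paper label on top. Origin: centre of its underside; z is up when it lies label up. Lies in the row with the others; must stay where it is
- carrier: white carrier box, fixed, 140 (x) x 220 (y) x 55 high outside, walls, floor and divider 4 thick; a full-height divider splits it into two compartments of 132 (x) x 104 (y). Origin: centre of its underside. Its lid is hinged on its +x rim, the side away from the stainer
- bay_1 (a point): centre of the floor of the compartment on the carrier's +y side (inner floor, 4 above the bench); axes as the carrier's
- bay_2 (a point): centre of the floor of the compartment on the carrier's -y side; axes as the carrier's
- carrier_lid (a joint): angle of the blue lid in rad: 0 shut, grows as it opens, starts at 1.5 to 1.75 (standing about upright, its top some 200 above the bench). Stiff hinge: it stays where it is left and must be pushed all the way down
- carrier_lid_hinge (a point): middle of the lid's hinge line, which runs along the carrier's y at the top of its +x rim. The lid is 6 thick, about 140 from hinge to free edge and 220 wide
- carrier_lid_handle (a point): grip point of the black knob on the lid's outer face near its free edge, in the middle of its width
- slide_box: black slide box 90 x 65 x 26, a bystander; origin centre of underside
- stopwatch: steel stopwatch, diameter 52, 13 high, a bystander; origin centre of underside
- pencil: green pencil 150 x 8 x 8 lying on the bench between tray and carrier, a bystander; origin centre of underside
There are look-alikes about, which are no part of the job. Leave any green look-alike of the cassette_b alone. What is shaped like the cassette_a but yellow is not meant.

How it is judged (in metres and radians):
On the way, in this order (a step that is already met when the one before it is completed fails the run):
1. one violet-ended cassette lies flat, label up and released, in a compartment while the lid is open (over 0.8 rad) (((x of cassette_a in the frame of bay_1 between -0.05 and 0.05 m and y of cassette_a in the frame of bay_1 between -0.045 and 0.045 m and z of cassette_a in the frame of bay_1 between -0.008 and 0.008 m and angle between cassette_a's own z axis and vertical below 0.12 rad and linear speed of cassette_a below 0.03 m/s and contact force between the fingers and cassette_a below 0.05 N) or (x of cassette_a in the frame of bay_2 between -0.05 and 0.05 m and y of cassette_a in the frame of bay_2 between -0.045 and 0.045 m and z of cassette_a in the frame of bay_2 between -0.008 and 0.008 m and angle between cassette_a's own z axis and vertical below 0.12 rad and linear speed of cassette_a below 0.03 m/s and contact force between the fingers and cassette_a below 0.05 N) or (x of cassette_b in the frame of bay_1 between -0.05 and 0.05 m and y of cassette_b in the frame of bay_1 between -0.045 and 0.045 m and z of cassette_b in the frame of bay_1 between -0.008 and 0.008 m and angle between cassette_b's own z axis and vertical below 0.12 rad and linear speed of cassette_b below 0.03 m/s and contact force between the fingers and cassette_b below 0.05 N) or (x of cassette_b in the frame of bay_2 between -0.05 and 0.05 m and y of cassette_b in the frame of bay_2 between -0.045 and 0.045 m and z of cassette_b in the frame of bay_2 between -0.008 and 0.008 m and angle between cassette_b's own z axis and vertical below 0.12 rad and linear speed of cassette_b below 0.03 m/s and contact force between the fingers and cassette_b below 0.05 N)) and value of joint carrier_lid above 0.8 rad), for 0.2 s.
2. a violet-ended cassette lies flat, label up and released, in each compartment while the lid is still open (over 0.8 rad) (((x of cassette_a in the frame of bay_1 between -0.05 and 0.05 m and y of cassette_a in the frame of bay_1 between -0.045 and 0.045 m and z of cassette_a in the frame of bay_1 between -0.008 and 0.008 m and angle between each of cassette_a, cassette_b's own z axis and vertical below 0.12 rad and linear speed of each of cassette_a, cassette_b below 0.03 m/s and contact force between the fingers and cassette_a below 0.05 N and x of cassette_b in the frame of bay_2 between -0.05 and 0.05 m and y of cassette_b in the frame of bay_2 between -0.045 and 0.045 m and z of cassette_b in the frame of bay_2 between -0.008 and 0.008 m and contact force between the fingers and cassette_b below 0.05 N) or (x of cassette_a in the frame of bay_2 between -0.05 and 0.05 m and y of cassette_a in the frame of bay_2 between -0.045 and 0.045 m and z of cassette_a in the frame of bay_2 between -0.008 and 0.008 m and angle between each of cassette_a, cassette_b's own z axis and vertical below 0.12 rad and linear speed of each of cassette_a, cassette_b below 0.03 m/s and contact force between the fingers and cassette_a below 0.05 N and x of cassette_b in the frame of bay_1 between -0.05 and 0.05 m and y of cassette_b in the frame of bay_1 between -0.045 and 0.045 m and z of cassette_b in the frame of bay_1 between -0.008 and 0.008 m and contact force between the fingers and cassette_b below 0.05 N)) and value of joint carrier_lid above 0.8 rad), for 0.2 s.
At the end, for the whole second after the job is handed in: one violet-ended cassette in each compartment of the carrier (underside within 8 mm of the floor, label up within 0.12 rad, at rest, released), the lid shut to within 0.05 rad, the red-ended cassette within 30 mm of where it lay (((x of cassette_a in the frame of bay_1 between -0.05 and 0.05 m and y of cassette_a in the frame of bay_1 between -0.045 and 0.045 m and z of cassette_a in the frame of bay_1 between -0.008 and 0.008 m and angle between each of cassette_a, cassette_b's own z axis and vertical below 0.12 rad and linear speed of each of cassette_a, cassette_b below 0.03 m/s and contact force between the fingers and cassette_a below 0.05 N and x of cassette_b in the frame of bay_2 between -0.05 and 0.05 m and y of cassette_b in the frame of bay_2 between -0.045 and 0.045 m and z of cassette_b in the frame of bay_2 between -0.008 and 0.008 m and contact force between the fingers and cassette_b below 0.05 N) or (x of cassette_a in the frame of bay_2 between -0.05 and 0.05 m and y of cassette_a in the frame of bay_2 between -0.045 and 0.045 m and z of cassette_a in the frame of bay_2 between -0.008 and 0.008 m and angle between each of cassette_a, cassette_b's own z axis and vertical below 0.12 rad and linear speed of each of cassette_a, cassette_b below 0.03 m/s and contact force between the fingers and cassette_a below 0.05 N and x of cassette_b in the frame of bay_1 between -0.05 and 0.05 m and y of cassette_b in the frame of bay_1 between -0.045 and 0.045 m and z of cassette_b in the frame of bay_1 between -0.008 and 0.008 m and contact force between the fingers and cassette_b below 0.05 N)) and value of joint carrier_lid below 0.05 rad and distance of rerun from where it was at the start of the episode below 0.03 m); the robot touches nothing.
It fails at once if a violet-ended cassette was dropped (moving faster than 0.7 m/s with the fingers off it) ((linear speed of cassette_a above 0.7 m/s and contact force between the fingers and cassette_a below 0.02 N) or (linear speed of cassette_b above 0.7 m/s and contact force between the fingers and cassette_b below 0.02 N)).
It fails at once if the red-ended cassette was moved more than 30 mm (distance of rerun from where it was at the start of the episode above 0.03 m).
It fails at once if the slide box, the stopwatch or the pencil was moved more than 40 mm (distance of any of slide_box, stopwatch, pencil from where it was at the start of the episode above 0.04 m).
It also fails if it takes over 72 s, if anything falls off the work surface, if the arm or the gripper's body presses on something with over 40 N, if the wrist force passes 120 N, or if a joint passes its speed limit or range.

## Robot

A 6-joint arm with a two-finger parallel gripper is mounted at the origin on the work surface. World frame = base frame: x ahead of the robot, y to its left, z up, the work surface at z = 0. Lengths are in mm, angles in rad, forces in N, time in s.
With the tool pointing down it reaches from about 400 to 925 mm from the base axis. Payload 12.5 kg.
Tool frame: the origin (TCP) lies at the very end of the fingers, on their centre line; the grasp point (between the pads) lies behind it (env.grip_depth is the z of the grasp point in the tool frame, in mm); z points along the fingers, y is the line along which they close (so a half turn about z gives the same grasp; the last joint's range is limited). The gripper opens to 95 mm and grips with 3 to 60 N. Pads are 20 mm wide; open, the fingers measure 119 mm over their backs; the gripper's body (75 mm by 180 mm) begins 59 mm behind the grasp point.
Start: joints at [1.184, 0.491, 1.559, -0, 1.092, -0.106], TCP at [173.185, 600.544, 214.661] pointing down, gripper open.
Joint ranges: [-3.1, 3.1], [-0.84, 2.19], [0.05, 2.79], [-1.13, 4.28], [0.06, 2.93], [-2.69, 2.69]. Speed limits (rad/s): [2.22, 2.22, 2.79, 3.14, 3.14, 3.14].

## Interface

Orientations are given as [roll, pitch, yaw] about the fixed x, y, z axes, in that order (R = Rz(yaw) Ry(pitch) Rx(roll)).
In Python, from cell import env, optics gives the robot as it stands.
- The arm moves only by the tool step_arm, never from a script. Its argument "moves" is a list of rows, each an object of numbers: "tx", "ty", "tz": the shift along the tool's x, y, z in mm; "roll": the turn about the tool's z in rad. In form: [{"tx": .., "ty": .., "tz": .., "roll": ..}, ...]. A call has 1 to 12 rows; each row is the pose to reach, as a shift and turn from the pose commanded when the call began, along the tool's axes at that moment; what a row does not reach only later rows make up. A row lasts 1/12 s, in which the tool goes at most 41.7 mm and 7.16 degrees, less where a joint would pass 70% of its speed; a pose out of reach is approached as far as the arm can. A call with a gripper value outside its range is refused whole. "grip" is the finger opening in mm, from 0 to 95.1, set as the call begins (left out, the last holds). The fingers move at their own pace and stop on an object; the grip force is fixed at half the most. Time passes only in rows, so rows that repeat a pose let the fingers close. It gives the time, the measured TCP pose, the force, the opening and the grip force at its end, in the units of the state.
- env.state(): the state, without advancing time (a new reading comes with each control period).
- optics.read_camera(name): name is "side" or "top"; returns a dict with "pixels" (400x640x3 uint8, blue, green, red), "mtx" (3x3 intrinsics, pixels), "view" (4x4, takes a point from world to camera coordinates). Camera axes: x right, y down, z forward; pixel columns grow to the right and rows downward; lengths in mm; the calibration is good to about 2 mm. A picture is of the moment at which its call begins. There is no depth.
- env.job_done(): hands the job in; it is judged then, once.
The state is a dict: "t": time; "joints": joint angles; "qvel": joint speeds; "tau": joint torques, N m; "eef_pos": TCP position; "tcp_rot": TCP orientation; "ft_force": force on the tool from outside, world axes, zero at the start; "moment": the same for the moment, N m; "opening": opening from 0.0 (shut) to 1.0 (fully open); "grip_force": force on a finger pad.
Only numpy, scipy, OpenCV 4.12 (cv2) and the standard library are available. Lean on these libraries where they do the work, as an engineer would, in place of code of your own. Each camera call takes 0.05 s, during which the arm holds its last target. There are 200 camera calls.

## Working session

There is one attempt and no reset: what is moved stays moved. The work goes in short steps, Python scripts to look and compute and a tool call to move; the robot and the scene stay as the last step left them, time stands still between calls to the robot, and variables do not carry over. Pictures are saved under pics/ and viewed, at most 10 in all, crops included, and the job is handed in when it is done.

Besides the shell and the picture viewer there is one more tool, called by a JSON object that holds its "op" and its "data". step_arm: Moves the arm, as the interface text tells. Its arguments: {"type":"object","properties":{"moves":{"type":"array"},"grip":{"type":"number"}},"required":["moves"]}

```bash
ls; mkdir -p pics; python3 - <<'E'
from cell import env, optics
import cv2
for n in("top","side"):
    d=optics.read_camera(n); cv2.imwrite(f"pics/{n}0.png",d["pixels"]); print(n,d["mtx"].round(1).tolist(),d["view"].round(3).tolist())
s=env.state(); print(s["t"],s["eef_pos"],s["tcp_rot"],env.grip_depth)
E
```

```text
pics
top [[419.7, 0.0, 329.8], [0.0, 419.7, 202.0], [0.0, 0.0, 1.0]] [[0.018, -1.0, 0.022, -119.663], [-0.983, -0.022, -0.18, 478.596], [0.18, -0.018, -0.983, 1032.424], [0.0, 0.0, 0.0, 1.0]]
side [[482.0, 0.0, 312.0], [0.0, 482.0, 198.6], [0.0, 0.0, 1.0]] [[0.913, -0.408, 0.014, -488.143], [-0.275, -0.638, -0.719, 151.926], [0.302, 0.652, -0.695, 1339.773], [0.0, 0.0, 0.0, 1.0]]
0.1 [173.1008322  600.31307136 214.11856637] [-3.14055596e+00 -8.85734579e-05  2.86081381e+00] -18.8
```

View pics/top0.png

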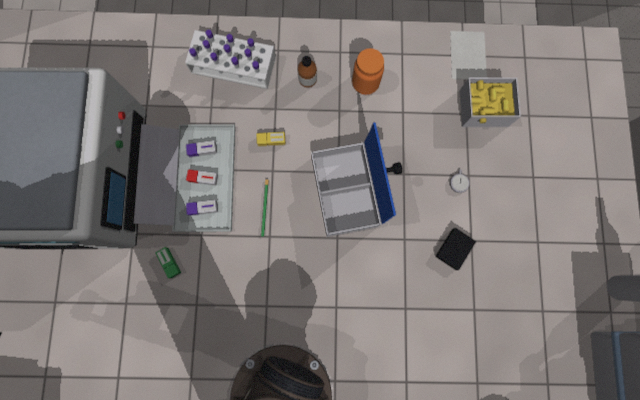

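View pics/side0.png

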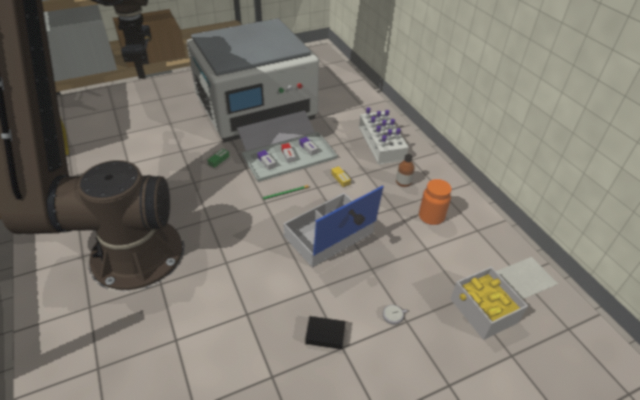

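The top view shows the tray cassettes at about (202,147) violet, (202,177) red and (202,207) violet, with their coloured ends to the left (+y). The carrier is at about (350,190), with its lid upright at (380,175) and the knob at (396,168). The pencil is at (265,207). The side view shows the same layout.

```bash
cat > h.py <<'E'
from cell import env, optics
import cv2, numpy as np
def cast(d,uv,z):
    uv=np.atleast_2d(uv).astype(float); R=d["view"][:3,:3]; C=-R.T@d["view"][:3,3]
    r=(R.T@np.linalg.inv(d["mtx"])@np.c_[uv,np.ones(len(uv))].T).T
    return C+r*((z-C[2])/r[:,2])[:,None]
def proj(d,p):
    p=np.atleast_2d(p).astype(float); c=p@d["view"][:3,:3].T+d["view"][:3,3]; q=c@d["mtx"].T; return q[:,:2]/q[:,2:]
def tri(d1,u1,d2,u2):
    P=[d["mtx"]@d["view"][:3] for d in(d1,d2)]
    X=cv2.triangulatePoints(P[0],P[1],np.float64(u1).reshape(2,1),np.float64(u2).reshape(2,1)); return (X[:3]/X[3]).ravel()
def blobs(im,lo,hi,roi,amin=8):
    h=cv2.cvtColor(im,cv2.COLOR_BGR2HSV); m=cv2.inRange(h,lo,hi); k=np.zeros_like(m); x0,y0,x1,y1=roi; k[y0:y1,x0:x1]=255
    n,l,s,c=cv2.connectedComponentsWithStats(m&k)
    return [(c[i].round(2),int(s[i,4]),l==i) for i in range(1,n) if s[i,4]>=amin]
E
python3 - <<'E'
from h import *
T=optics.read_camera("top");S=optics.read_camera("side")
for nm,lo,hi in(("violet",(120,80,30),(160,255,255)),("red",(0,120,60),(8,255,255))):
    for c,a,m in blobs(T["pixels"],lo,hi,(180,125,235,230),3): print(nm,"top",c,a,cast(T,c,28).round(1)[0])
    for c,a,m in blobs(S["pixels"],lo,hi,(240,125,340,180),3): print(nm,"side",c,a,cast(S,c,28).round(1)[0])
a=cv2.resize(T["pixels"][115:240,170:270],None,fx=4,fy=4,interpolation=2)
b=cv2.resize(T["pixels"][115:240,300:410],None,fx=3.6,fy=4,interpolation=2)
cv2.imwrite("pics/c1.png",np.hstack([a,b]))
E
```

```text
violet top [191.42 149.37] 130 [617.6 258.8  28. ]
violet top [206.5 146. ] 16 [627.9 219.8  28. ]
violet top [191.32 208.3 ] 132 [459.6 246.8  28. ]
violet top [207.18 205.53] 17 [467.8 206.7  28. ]
violet side [303.06 140.  ] 36 [616.7 260.1  28. ]
violet side [261.55 153.2 ] 40 [459.4 247.7  28. ]
red top [191.73 175.55] 117 [546.4 252.5  28. ]
red top [205.36 176.55] 11 [544.6 216.8  28. ]
red top [211.67 177.33] 3 [542.9 200.3  28. ]
red side [285.31 145.75] 32 [547.9 254.2  28. ]
```

View pics/c1.png

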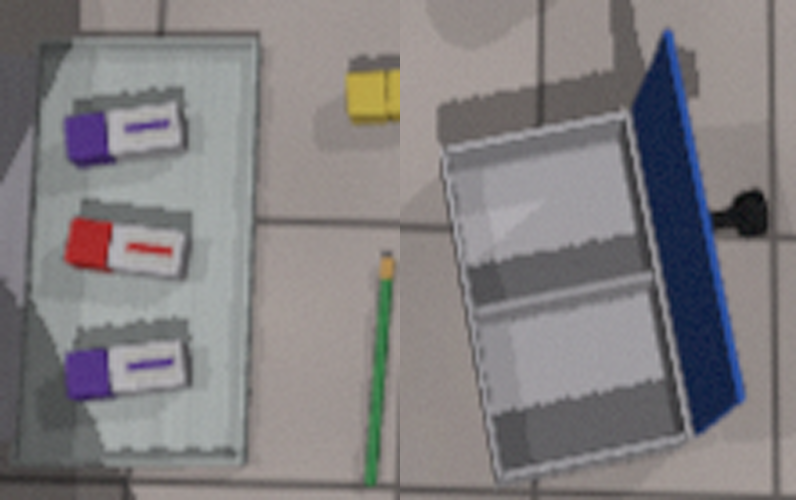

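The crop shows three clear cassette tops. The carrier rim corners in crop pixels are TL (440,148), BL (500,482), BR (690,437) and TR (630,112), and the knob head is near (745,213).

```bash
python3 - <<'E'
from h import *
T=optics.read_camera("top");S=optics.read_camera("side")
c=np.array([(440,148),(500,482),(690,437),(630,112)],float)
uv=np.c_[300+(c[:,0]-400)/3.6,115+c[:,1]/4]-0.4
P=cast(T,uv,55);print(P.round(1)); print("centre",P.mean(0).round(1),"sides",[np.linalg.norm(P[i]-P[i-3]).round(1) for i in range(4)])
for i,j in((1,0),(2,3)): e=P[j]-P[i]; print("yaw of carrier y",np.arctan2(e[1],e[0]).round(3))
for i,j in((0,3),(1,2)): e=P[j]-P[i]; print("yaw of carrier x",np.arctan2(e[1],e[0]).round(3))
im=T["pixels"]; h=cv2.cvtColor(im,cv2.COLOR_BGR2HSV)
for y0,y1,nm in((135,163,"A"),(165,189,"R"),(195,220,"B")):
    r=h[y0:y1,182:222].astype(int)
    m=((r[...,1]>110)&(r[...,2]>105)|(r[...,2]>198)).astype(np.uint8)
    print(nm,"\n".join("".join(".#"[k] for k in row) for row in m) if nm=="A" else "")
    n,l,s,_=cv2.connectedComponentsWithStats(m); k=1+np.argmax(s[1:,4]); pts=np.argwhere(l==k)[:,::-1]+[182,y0]
    W=cast(T,pts,28)[:,:2].astype(np.float32); print(len(pts),cv2.minAreaRect(W))
# violet V values
print(h[143:158:1,190,2],h[143:158,205,2],h[143:158,212,2])
E
```

```text
[[ 611.   -57.8   55. ]
 [ 394.7 -105.2   55. ]
 [ 425.9 -237.9   55. ]
 [ 639.  -194.9   55. ]]
centre [ 517.7 -149.    55. ] sides [np.float64(221.4), np.float64(136.3), np.float64(217.3), np.float64(140.0)]
yaw of carrier y 0.216
yaw of carrier y 0.199
yaw of carrier x -1.37
yaw of carrier x -1.34
A ........................................
........................................
........................................
........................................
........................................
........................................
........................................
........................................
........................................
......########..........................
.....#########..........................
.....#########.......#######............
.....#########..........................
.....#########..........................
.....#########..........................
.....#########..........................
.....##########.........................
.....##########.........................
.....##########.........................
......####.......
[... 154 characters left out ...]
.................................
........................................
........................................
........................................
........................................
96 ((618.9363403320312, 258.6808776855469), (28.02159881591797, 23.610010147094727), 4.5270094871521)
R 
123 ((545.968505859375, 252.92481994628906), (27.1953182220459, 32.28910446166992), 87.3833236694336)
B 
108 ((460.36383056640625, 246.4371337890625), (27.303016662597656, 23.073627471923828), 4.309764862060547)
[109 125 126 126 129 130 129 131 130 128 131 113  84  92 120] [172 171 152 129 141 158 170 167 175 156 113 118 136 152 153] [169 153 140 153 162 166 168 177 154 115 117 138 149 148 157]
```

```bash
python3 - <<'E'
from h import *
T=optics.read_camera("top")
g=np.mean([cv2.cvtColor(optics.read_camera("top")["pixels"],6).astype(float) for _ in range(1)],0)
for nm,s in(("A",(206.5,146.)),("R",(205.5,176.6)),("B",(207.2,205.5))):
    up=[];lo=[]
    for u in range(198,212):
        v0=s[1]; 
        def edge(a,b):
            v=np.arange(a,b); d=np.abs(np.gradient(g[:,u])[v]); i=d.argmax(); 
            w=d[max(i-1,0):i+2]; return (w*v[max(i-1,0):i+2]).sum()/w.sum()
        c=int(round(v0)); up.append((u,edge(c-8,c-2))); lo.append((u,edge(c+3,c+9)))
    U=cast(T,up,28)[:,:2];L=cast(T,lo,28)[:,:2]
    for n,Q in(("up",U),("lo",L)):
        vx,vy,x,y=cv2.fitLine(Q.astype(np.float32),cv2.DIST_HUBER,0,.01,.01).ravel(); vx,vy=(vx,vy) if vy>0 else(-vx,-vy)
        print(nm,n,"yaw",round(float(np.arctan2(vy,vx)),3),"x at y=215:",round(float(x+(215-y)*vx/vy),1))
    # end edge (white -y end)
    r=g[int(s[1])-2:int(s[1])+3,205:225].mean(0); d=np.abs(np.gradient(r)); print([int(k) for k in r],cast(T,(205+d.argmax(),s[1]),28).round(1))
E
```

```text
A up yaw 1.707 x at y=215: 642.1
A lo yaw 1.755 x at y=215: 612.8
[128, 131, 130, 127, 126, 129, 128, 149, 165, 143, 95, 85, 133, 146, 146, 147, 159, 161, 161, 163] [[628.4 200.   28. ]]
R up yaw 1.49 x at y=215: 558.0
R lo yaw 1.454 x at y=215: 529.7
[127, 129, 131, 133, 129, 132, 137, 136, 161, 171, 141, 98, 93, 137, 151, 154, 155, 162, 167, 166] [[545.  191.7  28. ]]
B up yaw 1.699 x at y=215: 480.6
B lo yaw 1.698 x at y=215: 451.6
[126, 126, 128, 129, 127, 125, 128, 129, 145, 168, 137, 88, 81, 135, 151, 150, 152, 160, 167, 166] [[468.3 186.6  28. ]]
```

```bash
cat >> h.py <<'E'
from scipy.spatial.transform import Rotation as Ro
def goals(*ts):
    s=env.state(); R=Ro.from_euler("xyz",s["tcp_rot"]); y0=s["tcp_rot"][2]
    print("t",round(s["t"],2),"pos",np.round(s["eef_pos"],1),"rot",np.round(s["tcp_rot"],3),"open",round(s["opening"],3),"grip",np.round(s["grip_force"],1),"ft",np.round(s["ft_force"],1))
    for x,y,z,yaw in ts:
        print((x,y,z,yaw),"->",R.inv().apply(np.array([x,y,z])-s["eef_pos"]).round(1),"roll",round((y0-yaw+np.pi)%(2*np.pi)-np.pi,3))
E
python3 -c "
from h import *
goals((250,350,260,2.4),(420,215,240,2.0),(624,235,120,1.735))"
```

```text
t 0.4 pos [173.2 600.5 214.6] rot [-3.142  0.     2.861] open 1.001 grip 0.0 ft [ 0.   0.1 -0.7]
(250, 350, 260, 2.4) -> [-143.2 -219.4  -45.4] roll 0.461
(420, 215, 240, 2.0) -> [-344.  -302.   -25.4] roll 0.861
(624, 235, 120, 1.735) -> [-534.4 -226.2   94.6] roll 1.126
```

{"op": "step_arm", "data": {"moves": [{"tx": -143,"ty": -219,"tz": -45,"roll": 0.46},{"tx": -143,"ty": -219,"tz": -45,"roll": 0.46},{"tx": -143,"ty": -219,"tz": -45,"roll": 0.46},{"tx": -143,"ty": -219,"tz": -45,"roll": 0.46},{"tx": -143,"ty": -219,"tz": -45,"roll": 0.46},{"tx": -143,"ty": -219,"tz": -45,"roll": 0.46},{"tx": -143,"ty": -219,"tz": -45,"roll": 0.46},{"tx": -344,"ty": -302,"tz": -25,"roll": 0.86},{"tx": -344,"ty": -302,"tz": -25,"roll": 0.86},{"tx": -344,"ty": -302,"tz": -25,"roll": 0.86},{"tx": -344,"ty": -302,"tz": -25,"roll": 0.86},{"tx": -344,"ty": -302,"tz": -25,"roll": 0.86}], "grip": 50}}

```text
t: 1.4
eef_pos: [413.5, 219.7, 240.7]
tcp_rot: [3.141, -0.0, 1.999]
ft_force: [-0.4, 0.4, 0.3]
opening: 0.529
grip_force: 0.0
```

```bash
python3 -c "
from h import *
goals((420,215,240,2.0),(624,235.5,100,1.735))"
```

```text
t 1.4 pos [413.5 219.7 240.7] rot [ 3.141 -0.     1.999] open 0.529 grip 0.0 ft [-0.4  0.4  0.3]
(420, 215, 240, 2.0) -> [-6.9  4.   0.7] roll -0.001
(624, 235.5, 100, 1.735) -> [-72.9 198.  140.9] roll 0.264
```

{"op": "step_arm", "data": {"moves": [{"tx": -66,"ty": 194,"tz": 60,"roll": 0.264},{"tx": -66,"ty": 194,"tz": 60,"roll": 0.264},{"tx": -66,"ty": 194,"tz": 60,"roll": 0.264},{"tx": -66,"ty": 194,"tz": 60,"roll": 0.264},{"tx": -66,"ty": 194,"tz": 60,"roll": 0.264},{"tx": -66,"ty": 194,"tz": 140,"roll": 0.264},{"tx": -66,"ty": 194,"tz": 140,"roll": 0.264},{"tx": -66,"ty": 194,"tz": 140,"roll": 0.264},{"tx": -66,"ty": 194,"tz": 140,"roll": 0.264},{"tx": -66,"ty": 194,"tz": 140,"roll": 0.264}]}}

```text
t: 2.23
eef_pos: [616.7, 242.5, 102.7]
tcp_rot: [3.14, -0.0, 1.737]
ft_force: [0.5, 0.6, -0.1]
opening: 0.524
grip_force: 0.0
```

```bash
python3 -c "
from h import *
for n in('top','side'):
    d=optics.read_camera(n); u,v=proj(d,(624,235,40))[0].astype(int); c=d['pixels'][max(v-60,0):v+60,max(u-80,0):u+80]; cv2.imwrite(f'pics/{n}1.png',cv2.resize(c,(640,480),interpolation=2)); print(u,v)
a=cv2.imread('pics/top1.png');b=cv2.imread('pics/side1.png');cv2.imwrite('pics/g1.png',cv2.resize(np.hstack([a,b]),(800,300)))
goals((624,235.5,6,1.735))"
```

```text
199 145
307 140
t 2.33 pos [616.9 242.6 103.6] rot [ 3.137e+00 -1.000e-03  1.737e+00] open 0.52 grip 0.0 ft [ 0.5  0.  -0.4]
(624, 235.5, 6, 1.735) -> [-8.2  5.4 97.7] roll 0.002
```

View pics/g1.png

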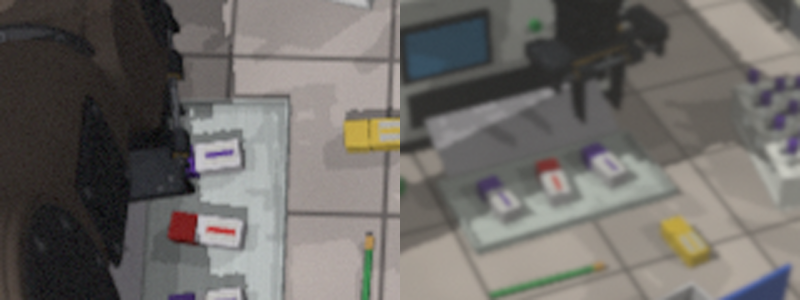

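The top and side crops show the open fingers above cassette A, about 10 mm off in xy. Nothing else is in the way.

{"op": "step_arm", "data": {"moves": [{"tx": -8,"ty": 5,"tz": 20},{"tx": -8,"ty": 5,"tz": 50},{"tx": -8,"ty": 5,"tz": 70},{"tx": -8,"ty": 5,"tz": 80},{"tx": -8,"ty": 5,"tz": 88},{"tx": -8,"ty": 5,"tz": 94},{"tx": -8,"ty": 5,"tz": 97},{"tx": -8,"ty": 5,"tz": 97}]}}

```text
validation failed for argument at $.mo...
```

{"op": "step_arm", "data": {"moves": [{"tx": 0},{"tx": 0},{"tx": 0},{"tx": 0},{"tx": 0},{"tx": 0},{"tx": 0},{"tx": 0}], "grip": 15}}

```text
validation failed for argument at $.mo...
```

{"op": "step_arm", "data": {"moves": [{"tx": -8,"ty": 5,"tz": 20,"roll": 0},{"tx": -8,"ty": 5,"tz": 50,"roll": 0},{"tx": -8,"ty": 5,"tz": 70,"roll": 0},{"tx": -8,"ty": 5,"tz": 80,"roll": 0},{"tx": -8,"ty": 5,"tz": 88,"roll": 0},{"tx": -8,"ty": 5,"tz": 94,"roll": 0},{"tx": -8,"ty": 5,"tz": 97,"roll": 0},{"tx": -8,"ty": 5,"tz": 97,"roll": 0},{"tx": -8,"ty": 5,"tz": 97,"roll": 0}]}}

```text
t: 3.08
eef_pos: [622.9, 235.3, 4.7]
tcp_rot: [3.14, -0.0, 1.737]
ft_force: [0.3, -0.3, 0.9]
opening: 0.526
grip_force: 0.0
```

{"op": "step_arm", "data": {"moves": [{"tx": 0,"ty": 0,"tz": -2,"roll": 0},{"tx": 0,"ty": 0,"tz": -2,"roll": 0},{"tx": 0,"ty": 0,"tz": -2,"roll": 0},{"tx": 0,"ty": 0,"tz": -2,"roll": 0},{"tx": 0,"ty": 0,"tz": -2,"roll": 0},{"tx": 0,"ty": 0,"tz": -2,"roll": 0},{"tx": 0,"ty": 0,"tz": -2,"roll": 0},{"tx": 0,"ty": 0,"tz": -2,"roll": 0}], "grip": 20}}

```text
t: 3.75
eef_pos: [622.5, 235.2, 5.9]
tcp_rot: [3.141, -0.0, 1.737]
ft_force: [-0.4, -1.4, 5.5]
opening: 0.311
grip_force: 30.0
```

{"op": "step_arm", "data": {"moves": [{"tx": 0,"ty": 0,"tz": -10,"roll": 0},{"tx": 0,"ty": 0,"tz": -30,"roll": 0},{"tx": 0,"ty": 0,"tz": -60,"roll": 0},{"tx": 0,"ty": 0,"tz": -90,"roll": 0},{"tx": 0,"ty": 0,"tz": -115,"roll": 0},{"tx": 0,"ty": 0,"tz": -115,"roll": 0},{"tx": 0,"ty": 0,"tz": -115,"roll": 0}]}}

```text
t: 4.33
eef_pos: [622.6, 235.2, 122.2]
tcp_rot: [3.139, -0.0, 1.737]
ft_force: [-0.2, 0.7, -0.7]
opening: 0.315
grip_force: 30.0
```

```bash
python3 -c "
from h import *
goals((568,-126,120,1.78),(568,-126,6.5,1.78))"
```

```text
t 4.33 pos [622.6 235.2 122.2] rot [ 3.139 -0.     1.737] open 0.315 grip 30.0 ft [-0.2  0.7 -0.7]
(568, -126, 120, 1.78) -> [-347.2 -113.5    1.8] roll -0.043
(568, -126, 6.5, 1.78) -> [-347.3 -113.8  115.3] roll -0.043
```

{"op": "step_arm", "data": {"moves": [{"tx": -30,"ty": -10,"tz": 0,"roll": -0.04},{"tx": -65,"ty": -21,"tz": 0,"roll": -0.04},{"tx": -100,"ty": -33,"tz": 0,"roll": -0.04},{"tx": -135,"ty": -44,"tz": 0,"roll": -0.04},{"tx": -170,"ty": -56,"tz": 0,"roll": -0.04},{"tx": -205,"ty": -67,"tz": 0,"roll": -0.04},{"tx": -240,"ty": -79,"tz": 0,"roll": -0.04},{"tx": -275,"ty": -90,"tz": 0,"roll": -0.04},{"tx": -310,"ty": -102,"tz": 0,"roll": -0.04},{"tx": -335,"ty": -110,"tz": 0,"roll": -0.04},{"tx": -347,"ty": -113,"tz": 0,"roll": -0.04},{"tx": -347,"ty": -113,"tz": 0,"roll": -0.04}]}}

```text
t: 5.33
eef_pos: [567.5, -127.9, 119.5]
tcp_rot: [-3.14, -0.001, 1.774]
ft_force: [-0.0, -0.2, -0.8]
opening: 0.312
grip_force: 30.0
```

```bash
python3 -c "
from h import *
a=[cv2.resize(optics.read_camera(n)['pixels'],(400,250),interpolation=3) for n in('top','side')]
T=optics.read_camera('top')['pixels'][110:260,290:450];S=optics.read_camera('side')['pixels'][120:270,250:410]
cv2.imwrite('pics/g2.png',np.hstack([cv2.resize(k,(400,375),interpolation=2) for k in(T,S)]))
goals((568,-126,60,1.78),(568,-126,6.5,1.78))"
```

```text
t 5.53 pos [ 568.2 -124.5  120.1] rot [-3.141e+00 -1.000e-03  1.778e+00] open 0.313 grip 30.0 ft [ 0.3  0.1 -0.4]
(568, -126, 60, 1.78) -> [-1.5 -0.4 60.1] roll -0.002
(568, -126, 6.5, 1.78) -> [ -1.5  -0.4 113.6] roll -0.002
```

View pics/g2.png

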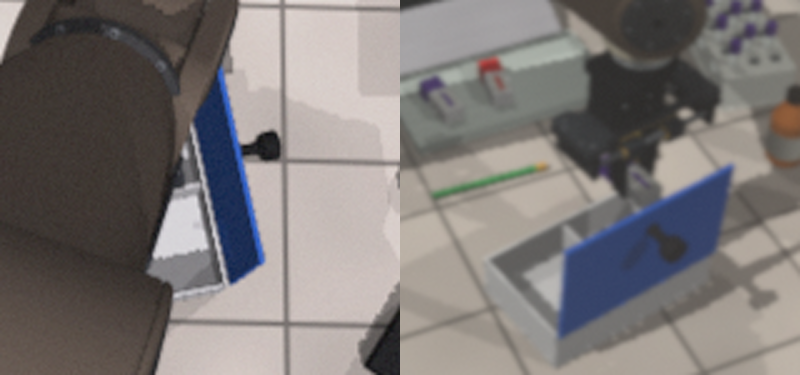

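The crops show cassette A held level above the far compartment. The wrist is clear of the lid.

{"op": "step_arm", "data": {"moves": [{"tx": -1,"ty": 0,"tz": 15,"roll": 0},{"tx": -1,"ty": 0,"tz": 35,"roll": 0},{"tx": -1,"ty": 0,"tz": 55,"roll": 0},{"tx": -1,"ty": 0,"tz": 72,"roll": 0},{"tx": -1,"ty": 0,"tz": 86,"roll": 0},{"tx": -1,"ty": 0,"tz": 96,"roll": 0},{"tx": -1,"ty": 0,"tz": 103,"roll": 0},{"tx": -1,"ty": 0,"tz": 108,"roll": 0},{"tx": -1,"ty": 0,"tz": 111,"roll": 0},{"tx": -1,"ty": 0,"tz": 112,"roll": 0},{"tx": -1,"ty": 0,"tz": 113,"roll": 0},{"tx": -1,"ty": 0,"tz": 113,"roll": 0}]}}

```text
t: 6.53
eef_pos: [568.6, -126.9, 7.9]
tcp_rot: [3.141, 0.0, 1.777]
ft_force: [-0.5, 0.2, -0.8]
opening: 0.31
grip_force: 30.0
```

{"op": "step_arm", "data": {"moves": [{"tx": 0,"ty": 0,"tz": 1,"roll": 0},{"tx": 0,"ty": 0,"tz": 1,"roll": 0},{"tx": 0,"ty": 0,"tz": 1.5,"roll": 0},{"tx": 0,"ty": 0,"tz": 1.5,"roll": 0},{"tx": 0,"ty": 0,"tz": 1.5,"roll": 0}]}}

```text
t: 6.95
eef_pos: [568.4, -126.8, 6.1]
tcp_rot: [3.141, -0.0, 1.777]
ft_force: [-1.7, 0.2, -0.9]
opening: 0.31
grip_force: 30.0
```

{"op": "step_arm", "data": {"moves": [{"tx": 0,"ty": 0,"tz": 0.5,"roll": 0},{"tx": 0,"ty": 0,"tz": 0.5,"roll": 0},{"tx": 0,"ty": 0,"tz": 0.5,"roll": 0},{"tx": 0,"ty": 0,"tz": 0,"roll": 0},{"tx": 0,"ty": 0,"tz": 0,"roll": 0},{"tx": 0,"ty": 0,"tz": -10,"roll": 0},{"tx": 0,"ty": 0,"tz": -25,"roll": 0},{"tx": 0,"ty": 0,"tz": -50,"roll": 0},{"tx": 0,"ty": 0,"tz": -80,"roll": 0},{"tx": 0,"ty": 0,"tz": -115,"roll": 0},{"tx": 0,"ty": 0,"tz": -115,"roll": 0},{"tx": 0,"ty": 0,"tz": -115,"roll": 0}], "grip": 50}}

```text
t: 7.95
eef_pos: [569.1, -127.0, 123.4]
tcp_rot: [3.138, 0.002, 1.777]
ft_force: [-0.0, -0.9, -1.3]
opening: 0.527
grip_force: 0.0
```

```bash
python3 -c "
from h import *
goals((465,223.5,120,1.70))"
```

```text
t 7.95 pos [ 569.1 -127.   123.4] rot [3.138e+00 2.000e-03 1.777e+00] open 0.527 grip 0.0 ft [-0.  -0.9 -1.3]
(465, 223.5, 120, 1.7) -> [364.4 -30.2   2.6] roll 0.077
```

{"op": "step_arm", "data": {"moves": [{"tx": 30,"ty": -3,"tz": 0,"roll": 0.077},{"tx": 65,"ty": -6,"tz": 0,"roll": 0.077},{"tx": 100,"ty": -9,"tz": 0,"roll": 0.077},{"tx": 137,"ty": -12,"tz": 0,"roll": 0.077},{"tx": 174,"ty": -15,"tz": 0,"roll": 0.077},{"tx": 211,"ty": -18,"tz": 0,"roll": 0.077},{"tx": 248,"ty": -21,"tz": 0,"roll": 0.077},{"tx": 285,"ty": -24,"tz": 0,"roll": 0.077},{"tx": 320,"ty": -27,"tz": 0,"roll": 0.077},{"tx": 350,"ty": -29,"tz": 0,"roll": 0.077},{"tx": 364,"ty": -30,"tz": 0,"roll": 0.077},{"tx": 364,"ty": -30,"tz": 0,"roll": 0.077}]}}

```text
t: 8.95
eef_pos: [463.1, 225.6, 120.2]
tcp_rot: [-3.14, 0.0, 1.703]
ft_force: [1.1, -0.4, -0.2]
opening: 0.526
grip_force: 0.0
```

```bash
python3 -c "
from h import *
T=optics.read_camera('top')['pixels'][110:260,290:450];S=optics.read_camera('side')['pixels'][100:250,230:390]
cv2.imwrite('pics/g3.png',np.hstack([cv2.resize(k,(400,375),interpolation=2) for k in(T,S)]))
goals((465,223.5,6,1.70))"
```

```text
t 9.05 pos [464.  223.4 120.4] rot [-3.14   0.     1.701] open 0.522 grip 0.0 ft [-0.2 -0.1  0.9]
(465, 223.5, 6, 1.7) -> [  0.    1.1 114.4] roll 0.001
```

View pics/g3.png

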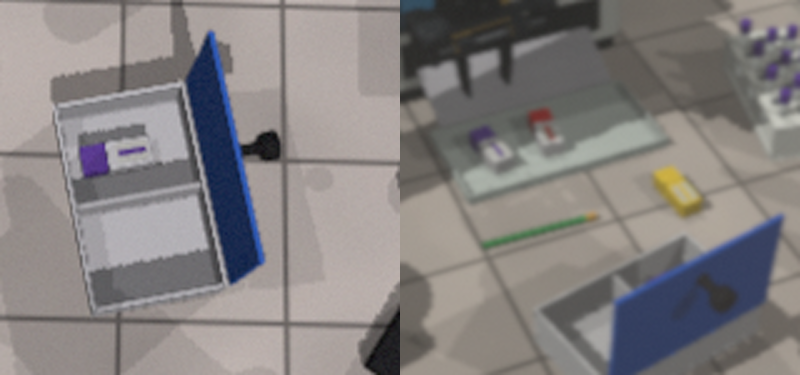

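The top crop shows cassette A lying flat in the far compartment at crop (118,152). The side crop shows B and the red one undisturbed in the tray, so I'm descending on B.

{"op": "step_arm", "data": {"moves": [{"tx": 0,"ty": 1,"tz": 20,"roll": 0},{"tx": 0,"ty": 1,"tz": 50,"roll": 0},{"tx": 0,"ty": 1,"tz": 75,"roll": 0},{"tx": 0,"ty": 1,"tz": 92,"roll": 0},{"tx": 0,"ty": 1,"tz": 103,"roll": 0},{"tx": 0,"ty": 1,"tz": 109,"roll": 0},{"tx": 0,"ty": 1,"tz": 113,"roll": 0},{"tx": 0,"ty": 1,"tz": 114,"roll": 0},{"tx": 0,"ty": 1,"tz": 114,"roll": 0},{"tx": 0,"ty": 1,"tz": 114,"roll": 0}]}}

```text
t: 9.88
eef_pos: [465.9, 223.6, 7.8]
tcp_rot: [3.14, -0.0, 1.7]
ft_force: [-0.1, -0.1, -0.4]
opening: 0.524
grip_force: 0.0
```

{"op": "step_arm", "data": {"moves": [{"tx": 0,"ty": 0,"tz": 0,"roll": 0},{"tx": 0,"ty": 0,"tz": 0,"roll": 0},{"tx": 0,"ty": 0,"tz": 0,"roll": 0},{"tx": 0,"ty": 0,"tz": 0,"roll": 0},{"tx": 0,"ty": 0,"tz": 0,"roll": 0},{"tx": 0,"ty": 0,"tz": 0,"roll": 0},{"tx": 0,"ty": 0,"tz": 0,"roll": 0},{"tx": 0,"ty": 0,"tz": 0,"roll": 0}], "grip": 20}}

```text
t: 10.55
eef_pos: [465.6, 223.6, 7.3]
tcp_rot: [3.141, -0.0, 1.7]
ft_force: [-0.7, -0.2, 6.3]
opening: 0.313
grip_force: 29.9
```

{"op": "step_arm", "data": {"moves": [{"tx": 0,"ty": 0,"tz": -10,"roll": 0},{"tx": 0,"ty": 0,"tz": -30,"roll": 0},{"tx": 0,"ty": 0,"tz": -60,"roll": 0},{"tx": 0,"ty": 0,"tz": -90,"roll": 0},{"tx": 0,"ty": 0,"tz": -115,"roll": 0},{"tx": 0,"ty": 0,"tz": -115,"roll": 0},{"tx": 0,"ty": 0,"tz": -115,"roll": 0}]}}

```text
t: 11.13
eef_pos: [465.9, 223.6, 123.5]
tcp_rot: [3.139, -0.001, 1.7]
ft_force: [-0.2, 1.1, -0.7]
opening: 0.313
grip_force: 29.9
```

```bash
python3 -c "
from h import *
goals((462.5,-148.5,120,1.78))"
```

```text
t 11.13 pos [465.9 223.6 123.5] rot [ 3.139e+00 -1.000e-03  1.700e+00] open 0.313 grip 29.9 ft [-0.2  1.1 -0.7]
(462.5, -148.5, 120, 1.78) -> [-368.6  -51.3    3.1] roll -0.08
```

{"op": "step_arm", "data": {"moves": [{"tx": -30,"ty": -4,"tz": 0,"roll": -0.08},{"tx": -67,"ty": -9,"tz": 0,"roll": -0.08},{"tx": -104,"ty": -14,"tz": 0,"roll": -0.08},{"tx": -141,"ty": -20,"tz": 0,"roll": -0.08},{"tx": -178,"ty": -25,"tz": 0,"roll": -0.08},{"tx": -215,"ty": -30,"tz": 0,"roll": -0.08},{"tx": -252,"ty": -35,"tz": 0,"roll": -0.08},{"tx": -289,"ty": -40,"tz": 0,"roll": -0.08},{"tx": -325,"ty": -45,"tz": 0,"roll": -0.08},{"tx": -355,"ty": -50,"tz": 0,"roll": -0.08},{"tx": -368,"ty": -51,"tz": 0,"roll": -0.08},{"tx": -368,"ty": -51,"tz": 0,"roll": -0.08}]}}

```text
t: 12.13
eef_pos: [462.0, -150.1, 121.0]
tcp_rot: [-3.14, -0.001, 1.777]
ft_force: [0.3, 1.3, -0.9]
opening: 0.311
grip_force: 29.9
```

{"op": "step_arm", "data": {"moves": [{"tx": 0,"ty": 0,"tz": 0,"roll": 0},{"tx": 0,"ty": 0,"tz": 0,"roll": 0}]}}

```text
t: 12.3
eef_pos: [462.0, -146.8, 121.5]
tcp_rot: [-3.141, -0.001, 1.78]
ft_force: [0.1, -0.6, -0.3]
opening: 0.313
grip_force: 29.9
```

```bash
python3 -c "
from h import *
goals((462.5,-148.5,8.5,1.78))"
```

```text
t 12.3 pos [ 462.  -146.8  121.5] rot [-3.141e+00 -1.000e-03  1.780e+00] open 0.313 grip 29.9 ft [ 0.1 -0.6 -0.3]
(462.5, -148.5, 8.5, 1.78) -> [ -1.9   0.3 113. ] roll 0.0
```

{"op": "step_arm", "data": {"moves": [{"tx": -1,"ty": 0,"tz": 15,"roll": 0},{"tx": -1,"ty": 0,"tz": 35,"roll": 0},{"tx": -1,"ty": 0,"tz": 55,"roll": 0},{"tx": -1,"ty": 0,"tz": 72,"roll": 0},{"tx": -1,"ty": 0,"tz": 86,"roll": 0},{"tx": -1,"ty": 0,"tz": 96,"roll": 0},{"tx": -1,"ty": 0,"tz": 103,"roll": 0},{"tx": -1,"ty": 0,"tz": 108,"roll": 0},{"tx": -1,"ty": 0,"tz": 111,"roll": 0},{"tx": -1,"ty": 0,"tz": 112,"roll": 0},{"tx": -1,"ty": 0,"tz": 113,"roll": 0},{"tx": -1,"ty": 0,"tz": 113,"roll": 0}]}}

```text
t: 13.3
eef_pos: [462.7, -149.0, 9.3]
tcp_rot: [3.141, 0.0, 1.78]
ft_force: [-0.8, 0.1, -0.6]
opening: 0.315
grip_force: 29.9
```

{"op": "step_arm", "data": {"moves": [{"tx": 0,"ty": 0,"tz": 0.5,"roll": 0},{"tx": 0,"ty": 0,"tz": 0.5,"roll": 0},{"tx": 0,"ty": 0,"tz": 1,"roll": 0},{"tx": 0,"ty": 0,"tz": 1,"roll": 0}]}}

```text
t: 13.63
eef_pos: [462.6, -149.0, 8.1]
tcp_rot: [3.141, 0.0, 1.78]
ft_force: [-0.1, 0.8, -0.4]
opening: 0.312
grip_force: 29.9
```

{"op": "step_arm", "data": {"moves": [{"tx": 0,"ty": 0,"tz": 0.6,"roll": 0},{"tx": 0,"ty": 0,"tz": 0.6,"roll": 0},{"tx": 0,"ty": 0,"tz": 0.6,"roll": 0}]}}

```text
t: 13.88
eef_pos: [462.5, -149.0, 7.4]
tcp_rot: [3.142, -0.0, 1.78]
ft_force: [0.5, -0.9, -0.8]
opening: 0.316
grip_force: 29.9
```

{"op": "step_arm", "data": {"moves": [{"tx": 0,"ty": 0,"tz": 0,"roll": 0},{"tx": 0,"ty": 0,"tz": 0,"roll": 0},{"tx": 0,"ty": 0,"tz": 0,"roll": 0},{"tx": 0,"ty": 0,"tz": 0,"roll": 0},{"tx": 0,"ty": 0,"tz": 0,"roll": 0},{"tx": 0,"ty": 0,"tz": -10,"roll": 0},{"tx": 0,"ty": 0,"tz": -30,"roll": 0},{"tx": 0,"ty": 0,"tz": -60,"roll": 0},{"tx": 0,"ty": 0,"tz": -100,"roll": 0},{"tx": 0,"ty": 0,"tz": -140,"roll": 0},{"tx": 0,"ty": 0,"tz": -180,"roll": 0},{"tx": 0,"ty": 0,"tz": -220,"roll": 0}], "grip": 50}}

```text
t: 14.88
eef_pos: [461.8, -148.6, 230.4]
tcp_rot: [3.141, 0.0, 1.78]
ft_force: [0.8, -0.0, -0.2]
opening: 0.528
grip_force: 0.0
```

{"op": "step_arm", "data": {"moves": [{"tx": 100,"ty": 0,"tz": -15,"roll": 0},{"tx": 100,"ty": 0,"tz": -15,"roll": 0},{"tx": 100,"ty": 0,"tz": -15,"roll": 0},{"tx": 150,"ty": 0,"tz": -15,"roll": 0},{"tx": 150,"ty": 0,"tz": -15,"roll": 0},{"tx": 150,"ty": 0,"tz": -15,"roll": 0}], "grip": 0}}

```text
t: 15.38
eef_pos: [430.5, -0.3, 243.3]
tcp_rot: [3.141, 0.0, 1.783]
ft_force: [-0.6, -0.8, -0.8]
opening: 0.163
grip_force: 0.0
```

```bash
cat > car.py <<'E'
from h import *
C=np.array([517.7,-149.]);th=-1.363;ex=np.array([np.cos(th),np.sin(th)]);ey=np.array([-ex[1],ex[0]])
def W(x,y,z,yaw=1.78): p=C+x*ex+y*ey; return (round(p[0],1),round(p[1],1),z,yaw)
E
python3 -c "
from car import *
D=optics.read_camera('top');T=D['pixels'][110:260,290:450];S=optics.read_camera('side')['pixels'][100:250,230:390]
cv2.imwrite('pics/g4.png',np.hstack([cv2.resize(k,(400,375),interpolation=2) for k in(T,S)]))
for c,a,m in blobs(D['pixels'],(100,120,40),(125,255,255),(350,110,420,240),50):
    r=cv2.boxPoints(cv2.minAreaRect(np.argwhere(m)[:,::-1].astype(np.float32))); q=cast(D,r,195)[:,:2]-C; print(r.round(1).tolist(),np.c_[q@ex,q@ey].round(0).tolist())
goals(W(130,50,245),W(130,50,165))"
```

```text
[[360.5, 125.69999694824219], [375.8999938964844, 122.4000015258789], [396.8999938964844, 219.0], [381.5, 222.3000030517578]] [[48.0, 107.0], [84.0, 108.0], [83.0, -119.0], [49.0, -120.0]]
t 15.48 pos [431.5  -2.3 243. ] rot [3.141 0.    1.781] open 0.075 grip 0.0 ft [-0.6  0.9 -0.7]
(np.float64(593.4), np.float64(-265.9), 245, 1.78) -> [-291.5  103.4   -1.9] roll 0.001
(np.float64(593.4), np.float64(-265.9), 165, 1.78) -> [-291.5  103.3   78.1] roll 0.001
```

View pics/g4.png

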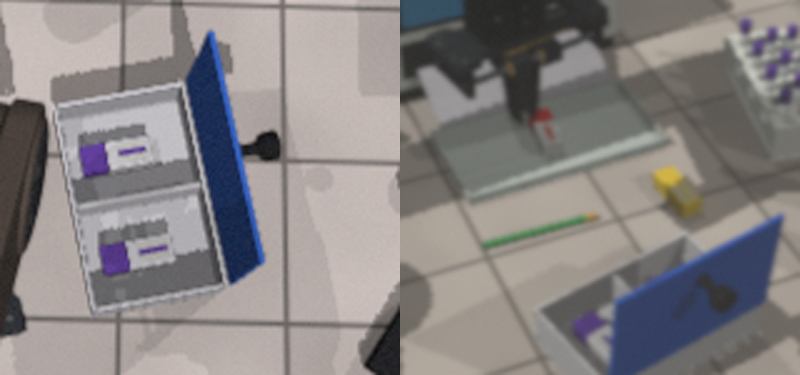

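The crops show both violet cassettes flat in their compartments. The red cassette is still in the tray, and the lid's free edge is at carrier x ≈ 83. Next I'll pass over the lid to its outer side.

{"op": "step_arm", "data": {"moves": [{"tx": -30,"ty": 11,"tz": -5,"roll": 0},{"tx": -68,"ty": 24,"tz": -10,"roll": 0},{"tx": -106,"ty": 37,"tz": -10,"roll": 0},{"tx": -144,"ty": 51,"tz": -10,"roll": 0},{"tx": -182,"ty": 64,"tz": -10,"roll": 0},{"tx": -220,"ty": 78,"tz": -10,"roll": 0},{"tx": -255,"ty": 90,"tz": -10,"roll": 0},{"tx": -280,"ty": 100,"tz": -10,"roll": 0},{"tx": -291,"ty": 103,"tz": -5,"roll": 0},{"tx": -291,"ty": 103,"tz": 0,"roll": 0},{"tx": -291,"ty": 103,"tz": 0,"roll": 0}], "grip": 0}}

```text
t: 16.4
eef_pos: [591.3, -265.9, 240.5]
tcp_rot: [-3.139, -0.002, 1.778]
ft_force: [-0.1, 1.0, -0.6]
opening: 0.006
grip_force: 0.0
```

{"op": "step_arm", "data": {"moves": [{"tx": 0,"ty": 0,"tz": 20,"roll": 0},{"tx": 0,"ty": 0,"tz": 45,"roll": 0},{"tx": 0,"ty": 0,"tz": 65,"roll": 0},{"tx": 0,"ty": 0,"tz": 75,"roll": 0},{"tx": 0,"ty": 0,"tz": 75,"roll": 0},{"tx": 0,"ty": 0,"tz": 75,"roll": 0}]}}

```text
t: 16.9
eef_pos: [592.5, -265.0, 168.1]
tcp_rot: [3.141, -0.0, 1.78]
ft_force: [0.3, 0.5, 0.2]
opening: 0.003
grip_force: 0.0
```

```bash
python3 -c "
from car import *
D=optics.read_camera('top');T=D['pixels'][110:260,290:450];S=optics.read_camera('side')['pixels'][100:250,230:390]
cv2.imwrite('pics/g5.png',np.hstack([cv2.resize(k,(400,375),interpolation=2) for k in(T,S)]))
r=115
g=[]
for t in np.r_[1.6:0.001:12j]:
    o=4; g.append(W(70-r*np.cos(t)+(o+8*np.sin(t))*np.sin(t),50,55+r*np.sin(t)+o*np.cos(t)))
goals(*g)"
```

```text
t 17.0 pos [ 593.  -265.5  169. ] rot [3.14e+00 1.00e-03 1.78e+00] open 0.007 grip 0.0 ft [-0.2  0.4 -0.2]
(np.float64(584.2), np.float64(-222.2), np.float64(169.8341662605679), 1.78) -> [44.1  0.4 -0.9] roll 0.0
(np.float64(580.8), np.float64(-205.7), np.float64(169.68861227060145), 1.78) -> [61.   0.5 -0.8] roll 0.0
(np.float64(577.3), np.float64(-189.2), np.float64(167.12388499045892), 1.78) -> [77.9  0.5  1.8] roll 0.0
(np.float64(573.8), np.float64(-172.8), np.float64(162.1940832500927), 1.78) -> [94.6  0.5  6.7] roll 0.0
(np.float64(570.5), np.float64(-157.2), np.float64(155.00319335171758), 1.78) -> [110.6   0.5  13.8] roll 0.0
(np.float64(567.4), np.float64(-142.5), np.float64(145.70289564467546), 1.78) -> [125.6   0.5  23.1] roll 0.0
(np.float64(564.6), np.float64(-129.2), np.float64(134.48936507047208), 1.78) -> [139.2   0.5  34.3] roll 0.0
(np.float64(562.2), np.float64(-117.7), np.float64(121.59913316538315), 1.78) -> [151.    0.5  47.2] roll 0.0
(np.float64(560.2), np.float64(-108.3), np.float64(107.30409880508239), 1.78) -> [160.6   0.5  61.5] roll 0.0
(np.float64(558.7), np.float64(-101.2), np.float64(91.90579293167414), 1.78) -> [167.9   0.5  76.9] roll 0.0
(np.float64(557.7), np.float64(-96.6), np.float64(75.72901823956207), 1.78) -> [172.6   0.4  93. ] roll 0.0
(np.float64(557.3), np.float64(-94.7), np.float64(59.1149979808335), 1.78) -> [174.6   0.4 109.7] roll 0.0
```

View pics/g5.png

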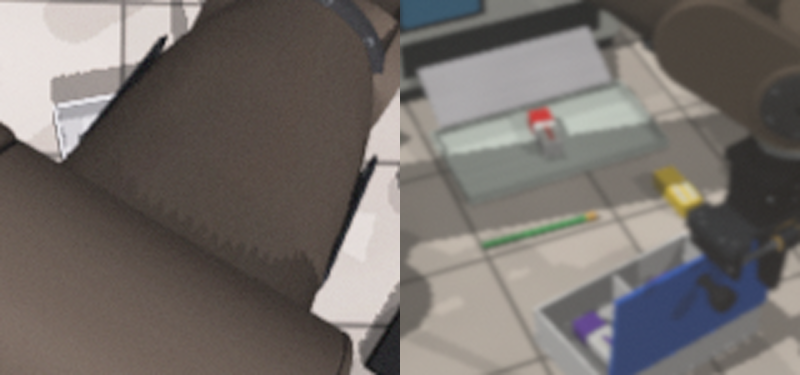

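The side crop shows the closed fingers on the lid's outer side, beside the knob. Now I'll push along the arc.

{"op": "step_arm", "data": {"moves": [{"tx": 20,"ty": 0,"tz": 0,"roll": 0},{"tx": 35,"ty": 0,"tz": 0,"roll": 0},{"tx": 44,"ty": 0,"tz": 0,"roll": 0},{"tx": 52,"ty": 0,"tz": 0,"roll": 0},{"tx": 61,"ty": 0,"tz": 0,"roll": 0},{"tx": 69,"ty": 0,"tz": 1,"roll": 0},{"tx": 78,"ty": 0,"tz": 2,"roll": 0},{"tx": 86,"ty": 0,"tz": 4,"roll": 0},{"tx": 95,"ty": 0,"tz": 7,"roll": 0}]}}

```text
t: 17.75
eef_pos: [572.7, -172.0, 160.3]
tcp_rot: [3.141, 0.0, 1.78]
ft_force: [-0.5, -1.1, -0.9]
opening: 0.008
grip_force: 0.6
```

```bash
python3 -c "
from car import *
S=optics.read_camera('side')['pixels'][100:250,230:390]
cv2.imwrite('pics/g6.png',cv2.resize(S,(400,375),interpolation=2))
r=115
g=[]
for t in np.r_[1.16:0.001:9j]:
    o=4; g.append(W(70-r*np.cos(t)+(o+8*np.sin(t))*np.sin(t),50,55+r*np.sin(t)+o*np.cos(t)))
goals(*g)"
```

```text
t 17.8 pos [ 572.1 -170.4  159.6] rot [-3.141e+00 -1.000e-03  1.780e+00] open 0.006 grip 0.2 ft [0.5 1.3 0.1]
(np.float64(573.7), np.float64(-172.4), np.float64(162.02971562637828), 1.78) -> [-2.3  1.1 -2.5] roll 0.0
(np.float64(570.4), np.float64(-156.8), np.float64(154.8079021960952), 1.78) -> [13.7  1.2  4.8] roll 0.0
(np.float64(567.4), np.float64(-142.2), np.float64(145.49490555359364), 1.78) -> [28.6  1.3 14.1] roll 0.0
(np.float64(564.6), np.float64(-129.0), np.float64(134.28585235523778), 1.78) -> [42.   1.3 25.3] roll 0.0
(np.float64(562.2), np.float64(-117.6), np.float64(121.41559558718913), 1.78) -> [53.7  1.3 38.2] roll 0.0
(np.float64(560.2), np.float64(-108.2), np.float64(107.15379390670915), 1.78) -> [63.3  1.3 52.5] roll 0.0
(np.float64(558.7), np.float64(-101.1), np.float64(91.79926173223548), 1.78) -> [70.5  1.4 67.8] roll 0.0
(np.float64(557.7), np.float64(-96.6), np.float64(75.6737084595998), 1.78) -> [75.1  1.3 84. ] roll 0.0
(np.float64(557.3), np.float64(-94.7), np.float64(59.1149979808335), 1.78) -> [ 77.    1.4 100.5] roll 0.0
```

View pics/g6.png

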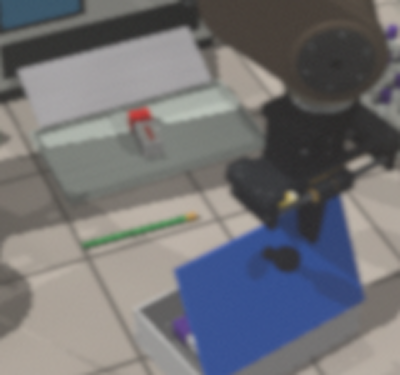

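The lid is leaning in at about 60°, with the finger on its outer face beside the knob. I'll continue the arc.

{"op": "step_arm", "data": {"moves": [{"tx": 7,"ty": 1,"tz": 2,"roll": 0},{"tx": 14,"ty": 1,"tz": 5,"roll": 0},{"tx": 21,"ty": 1,"tz": 9,"roll": 0},{"tx": 28,"ty": 1,"tz": 14,"roll": 0},{"tx": 35,"ty": 1,"tz": 19,"roll": 0},{"tx": 42,"ty": 1,"tz": 25,"roll": 0},{"tx": 48,"ty": 1,"tz": 31,"roll": 0},{"tx": 54,"ty": 1,"tz": 38,"roll": 0},{"tx": 59,"ty": 1,"tz": 45,"roll": 0},{"tx": 63,"ty": 1,"tz": 52,"roll": 0}]}}

```text
t: 18.63
eef_pos: [560.6, -110.1, 107.6]
tcp_rot: [-3.141, -0.0, 1.78]
ft_force: [-0.7, -1.0, -0.3]
opening: 0.006
grip_force: 0.3
```

{"op": "step_arm", "data": {"moves": [{"tx": 4,"ty": 0,"tz": 8,"roll": 0},{"tx": 7,"ty": 0,"tz": 15,"roll": 0},{"tx": 10,"ty": 0,"tz": 23,"roll": 0},{"tx": 12,"ty": 0,"tz": 30,"roll": 0},{"tx": 13,"ty": 0,"tz": 36,"roll": 0}]}}

```text
t: 19.05
eef_pos: [557.9, -97.8, 71.5]
tcp_rot: [-3.141, -0.0, 1.78]
ft_force: [0.2, -0.4, 1.6]
opening: 0.01
grip_force: 0.3
```

{"op": "step_arm", "data": {"moves": [{"tx": 1,"ty": 0,"tz": 3,"roll": 0},{"tx": 1,"ty": 0,"tz": 5,"roll": 0},{"tx": 1,"ty": 0,"tz": 7,"roll": 0},{"tx": 1,"ty": 0,"tz": 9,"roll": 0},{"tx": 1,"ty": 0,"tz": 9,"roll": 0}]}}

```text
t: 19.47
eef_pos: [557.8, -97.2, 63.3]
tcp_rot: [3.142, -0.0, 1.78]
ft_force: [0.6, 0.6, -1.0]
opening: 0.007
grip_force: 0.0
```

{"op": "step_arm", "data": {"moves": [{"tx": 0,"ty": 0,"tz": 1,"roll": 0},{"tx": 0,"ty": 0,"tz": 2,"roll": 0},{"tx": 0,"ty": 0,"tz": 3,"roll": 0},{"tx": 0,"ty": 0,"tz": 3,"roll": 0}]}}

```text
t: 19.8
eef_pos: [558.0, -97.1, 61.6]
tcp_rot: [3.141, 0.0, 1.78]
ft_force: [-3.5, 0.2, 13.4]
opening: 0.003
grip_force: 6.5
```

{"op": "step_arm", "data": {"moves": [{"tx": 0,"ty": 0,"tz": 1,"roll": 0},{"tx": 0,"ty": 0,"tz": 2,"roll": 0},{"tx": 0,"ty": 0,"tz": 2,"roll": 0},{"tx": 0,"ty": 0,"tz": 2,"roll": 0}]}}

```text
t: 20.13
eef_pos: [558.1, -97.2, 61.3]
tcp_rot: [3.14, 0.001, 1.78]
ft_force: [-9.9, 1.4, 34.4]
opening: 0.008
grip_force: 17.1
```

{"op": "step_arm", "data": {"moves": [{"tx": 0,"ty": 0,"tz": -10,"roll": 0},{"tx": 0,"ty": 0,"tz": -40,"roll": 0},{"tx": 0,"ty": 0,"tz": -80,"roll": 0},{"tx": 0,"ty": 0,"tz": -120,"roll": 0},{"tx": 0,"ty": 0,"tz": -160,"roll": 0},{"tx": 40,"ty": 0,"tz": -180,"roll": 0},{"tx": 80,"ty": 0,"tz": -180,"roll": 0},{"tx": 120,"ty": 0,"tz": -180,"roll": 0},{"tx": 160,"ty": 0,"tz": -180,"roll": 0},{"tx": 160,"ty": 0,"tz": -180,"roll": 0},{"tx": 160,"ty": 0,"tz": -180,"roll": 0}]}}

```text
t: 21.05
eef_pos: [524.2, 61.1, 238.8]
tcp_rot: [3.141, 0.0, 1.783]
ft_force: [0.1, -0.6, -0.0]
opening: 0.003
grip_force: 0.0
```

```bash
python3 -c "
from car import *
D=optics.read_camera('top');T=D['pixels'][110:260,250:410];S=optics.read_camera('side')['pixels'][100:250,230:390]
cv2.imwrite('pics/g7.png',np.hstack([cv2.resize(k,(400,375),interpolation=2) for k in(T,S)]))
goals()"
```

```text
t 21.15 pos [524.8  59.1 238.5] rot [3.141 0.    1.78 ] open 0.002 grip 0.0 ft [-0.6 -0.3  0.5]
```

View pics/g7.png

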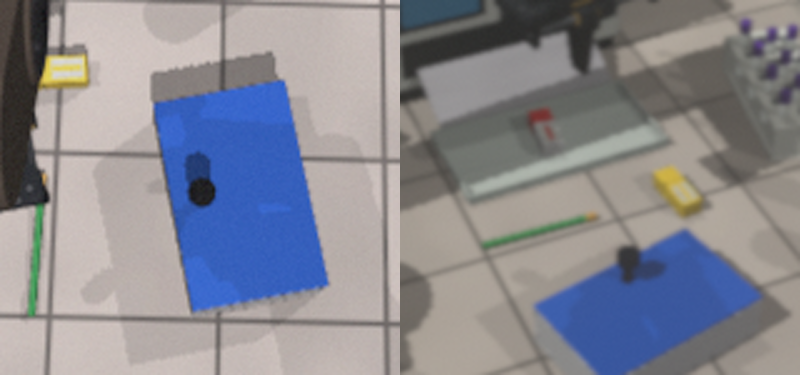

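The lid is flat on the carrier, the red cassette and pencil are in place, and the arm is clear. Handing in.

```bash
python3 -c "
from cell import env
print(env.job_done())"
```

```text
the job is handed in; nothing more can be done
None
```

The job is handed in, with no verdict returned: in the last pictures both violet cassettes lay flat, one in each compartment, the lid is shut, and the red cassette and pencil are where they were; I did not recheck the slide box and stopwatch at the end.

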